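Wind the clockwork camera stand and hold its post extended

ROBOT

A 6-joint arm with a two-finger parallel gripper is mounted at the origin on a cart in front of the work surface, level with it; the furniture and walls round the work are solid. World frame = base frame: x ahead of the robot, y to its left, z up, the work surface at z = 0. Lengths are in m, angles in degrees, forces in N, time in s.
With the tool pointing down it reaches from about 0.4 to 0.825 m from the base axis. Payload 7 kg.
Tool frame: the origin (TCP) lies midway between the tips of the shut fingers; the grasp point (between the pads) lies 19 mm behind it; z points along the fingers, y is the line along which they close (so a half turn about z gives the same grasp; the last joint's range is limited). The gripper opens to 88 mm and grips with 3 to 60 N. Pads are 19 mm wide; open, the fingers measure 130 mm over their backs; the gripper's body (78 mm by 193 mm) begins 47 mm behind the grasp point.
Start: joints at [90.533, 20.546, 0.682, 0, -70.136, -16.507], TCP at [0.186, 0.649, 0.227] pointing down, gripper open.
Joint ranges: [-176.03, 176.03], [-82.01, 121.73], [-58.28, 71.71], [-173.87, 95.51], [-174.79, -0.11], [-173.66, 173.66]. Speed limits (degrees/s): [136.94, 136.94, 172.46, 180, 180, 180].

INTERFACE

Orientations are given as [roll, pitch, yaw] about the fixed x, y, z axes, in that order (R = Rz(yaw) Ry(pitch) Rx(roll)).
In Python, from plant import ctrl, viewer, close_job gives the robot as it stands. The module is installed in compiled form; this text tells all that it offers.
- The arm moves only by the tool step_arm, never from a script. Its argument "moves" is a list that holds one entry, the list of rows, each a list of 5 numbers: the shift along the world's x, y, z in cm, then the turn about the world's z in rad, then the finger opening in cm, from 0 to 8.76. In form: [[[tx, ty, tz, twist, grip], ...]]. A call has 1 to 10 rows; each row shifts and turns the commanded pose from where the row before left it; what a row does not reach is not made up. A row lasts 1/10 s, in which the tool goes at most 50 mm and 8.59 degrees, less where a joint would pass 70% of its speed; a pose out of reach is approached as far as the arm can. A call with a gripper value outside its range is refused whole. The fingers move at their own pace and stop on an object; the grip force is fixed at half the most. Time passes only in rows, so rows that do not move let the fingers close. It gives the time, the measured TCP pose, the force, the opening and the grip force at its end, in the units of the state.
- ctrl.get_obs(): the state, without advancing time (a new reading comes with each control period).
- viewer.snapshot(name): name is "scene" or "top" or "wrist"; returns (picture, depth): 400x640x3 uint8, blue, green, red; 400x640 float32, m along the optical axis (not along the pixel's ray), 0 where there is no reading.
- viewer.camera_info(name): a dict with "camera_matrix" (3x3 intrinsics, pixels), "k1" (the pictures are not rectified: a ray, as slopes to the right and down, at radius r is drawn at 1 + k1 r^2 times it, then the intrinsics apply), "eye" and "orientation" of the camera in the world. Camera axes: x right, y down, z forward; pixel columns grow to the right and rows downward; lengths in m; the calibration is good to about 2 mm. A picture is of the moment at which its call begins: read the wrist's pose just before it. camera_info takes no time and is no camera call; for the wrist camera it gives the pose at the moment of the call.
- close_job(): hands the job in; it is judged then, once.
The state is a dict: "clock": time; "joint_pos": joint angles; "qvel": joint speeds; "tau": joint torques, N m; "tool_pos": TCP position; "orientation": TCP orientation; "force": force on the tool from outside, world axes, zero at the start; "moment": the same for the moment, N m; "opening": finger opening in m; "gripper_force": force on a finger pad.
Only numpy, scipy, OpenCV 4.12 (cv2) and the standard library are available. Lean on these libraries where they do the work, as an engineer would, in place of code of your own. Each camera call takes 0.05 s, during which the arm holds its last target. There are 200 camera calls.

TASK

Get the clockwork camera stand ready for filming the worktop: first wind its wing key clockwise all the way to its end stop, letting go and regripping between part turns as your wrist needs. Then take the post's grip head so that the release button in its side is squeezed in, and pull the head straight up, past the first stop, to the second stop where the post is fully out. Finish while still holding the head up there with the button squeezed (it sinks back if let go, and someone else will fix it), and leave the other things on the worktop where they are.

Things in the scene. Friction and masses are not known exactly. Their poses are not given: they have to be found in the camera images.
- stand: Clockwork camera stand, fixed to the worktop by suction feet. Origin: centre of its underside (z = 0); z up, y along its long side. Black base 104 (x) x 226 (y) x 18 mm high. At y +70 mm an aluminium drum 90 mm across, top 62 mm up, carrying the wing key; at y -70 mm the telescopic post, a 24 mm tube with a 29 mm collar (top 88 mm up), carrying the grip head.
- key_grip (a point): Grip point on the wing key's axis, 87 mm above the worktop. The steel key is an upright plate 42 long x 12 thick x 28 mm high, from 69 mm up (7 mm above the drum) to 97 mm up (10 mm above this point). The point turns with the key: x along the 42 mm length, y across the 12 mm thickness, z up. Wall cabinet overhead: front at x = 594 mm, underside 458 mm up, handles out to x = 560 mm from 500 mm up.
- key (a joint): Winding angle of the wing key, rad: 0 unwound, grows as it turns clockwise seen from above, end stop (fully wound) at 2.6. Starts at 0 to 0.4. At 0 the plate lies along the stand's x axis. Turning takes up to 0.12 N m; the key stays where it is left.
- head_grip (a point): Centre of the post's grip head, a grey rounded block 44 (x) x 30 (y) x 44 mm high, axes as the stand's. The centre is 114 mm above the worktop with the post in, 194 mm at the second stop. A rubber pad and thin camera screw on top reach 31 mm above this centre. The block only slides up and down.
- button_face (a point): Centre of the outer face of the release button: black, round, 18 mm across, in the middle of the head's -y side (away from the drum), 6 mm proud, so the head measures 36 mm over the button, 31 mm with it pressed. Pressed along the stand's +y: fingers closing along the stand's y on the head's two sides squeeze it in.
- button (a joint): How far the button is pressed, m: 0 out, 0.005 fully in; sprung, fully in takes 5.3 N. While it is out the post is locked.
- mast (a joint): How far the post is pulled out, m: 0 fully in (start), 0.040 first stop (the lock catches there, within 2 mm, if the button is out), 0.080 second stop, the end of travel. Springs back down: the pull is 4 to 8 N; with the button in it sinks as soon as it is let go.
- tea_light: Bystander: tea light in a metal cup, 38 mm across, 15 mm high, in front of the stand (on the robot's side). Origin: centre of its underside.
- fish_tin: Bystander: flat oval-cornered fish tin, 63x105x25 mm, behind the stand. Origin: centre of its underside.
- salt_shaker: Bystander: salt shaker, 44 mm across, 90 mm high, to the left of the stand. Origin: centre of its underside.
- tape: Bystander: roll of tape lying flat, 104 mm across, 25 mm high, to the left of the stand. Origin: centre of its underside.
- kitchen_timer: Bystander: white round kitchen timer, 69 mm across, 58 mm high, to the left of the stand. Origin: centre of its underside.
- tea_box: Bystander: tea carton, 81x125x124 mm, to the left of the stand. Origin: centre of its underside.

How it is judged:
By the outcome, as a careful person would: the job done as asked, in the order asked, and still so for the second after the job is handed in, while the arm keeps its last pose, push and grip.
It also fails if it takes over 58 s, if anything falls off the work surface, if the arm or the gripper's body presses on something with over 40 N, if the wrist force passes 120 N, or if a joint passes its speed limit or range.

## Working session

There is one attempt and no reset: what is moved stays moved. The work goes in short steps, Python scripts to look and compute and a tool call to move; the robot and the scene stay as the last step left them, time stands still between calls to the robot, and variables do not carry over. Pictures are saved under pics/ and viewed, at most 10 in all, crops included, and the job is handed in when it is done.

Besides the shell and the picture viewer there is one more tool, called as a command line: name --argument value ..., lists and objects as JSON in quotes. step_arm: Moves the arm, as the interface text tells. Its arguments: {"type":"object","properties":{"moves":{"type":"array","items":{"type":"array","items":{"type":"array","items":{"type":"number"}}}}},"required":["moves"]}

```bash
mkdir -p pics; cat > h.py <<'E'
import numpy as np, cv2
from scipy.spatial.transform import Rotation as R
from plant import ctrl, viewer, close_job
def rot(o):
    o=np.array(o,float)
    if o.shape==(3,3): return o
    if o.size==4: return R.from_quat(o).as_matrix()
    return R.from_euler('xyz',o,degrees=True).as_matrix()
def snap(n):
    ci=viewer.camera_info(n); im,d=viewer.snapshot(n)
    K=np.array(ci['camera_matrix']); k1=ci['k1']
    h,w=d.shape
    u,v=np.meshgrid(np.arange(w),np.arange(h))
    p=cv2.undistortPoints(np.stack([u,v],-1).reshape(-1,1,2).astype(float),K,np.array([k1,0,0,0,0.])).reshape(h,w,2)
    P=np.dstack([p[...,0]*d,p[...,1]*d,d])@rot(ci['orientation']).T+np.array(ci['eye'])
    P[d==0]=np.nan
    return im,d,P
E
python3 - <<'E'
from h import *
print(ctrl.get_obs())
for n in ('scene','top'):
    print(viewer.camera_info(n))
    im,d,P=snap(n); cv2.imwrite(f'pics/{n}0.png',im); np.save(f'{n}0.npy',P)
E
```

```text
{'clock': 0.0, 'joint_pos': array([ 9.05324931e+01,  2.05915096e+01,  6.33333218e-01, -1.82393810e-02,
       -7.01343597e+01, -1.65063775e+01]), 'qvel': array([-0.01517549,  0.06144176, -0.00370805, -0.00681131, -0.10076363,
       -0.11553268]), 'tau': array([-2.31169741e-05, -5.82719135e+01,  2.93046659e+01,  6.99694633e+00,
        6.94145914e-03, -1.62413630e-04]), 'tool_pos': array([0.18566825, 0.64846375, 0.2256244 ]), 'orientation': array([ 1.79906406e+02, -9.85435120e-03, -1.59800882e+01]), 'force': array([-0.32121155,  1.01799496, -0.84806862]), 'moment': array([-0.01146824, -0.01820738, -0.03482512]), 'gripper_force': 0.0, 'opening': 0.0876113356477776}
{'camera_matrix': array([[490.80190861,   0.        , 322.25333106],
       [  0.        , 490.80190861, 202.12218726],
       [  0.        ,   0.        ,   1.        ]]), 'k1': -0.002587308613254301, 'eye': array([-0.20486734, -0.56630174,  0.92453083]), 'orientation': array([-133.64433961,    0.38191589,  -48.7919335 ])}
{'camera_matrix': array([[364.70169035,   0.        , 312.93713601],
       [  0.        , 364.70169035, 198.57266986],
       [  0.        ,   0.        ,   1.        ]]), 'k1': -0.06965726571205617, 'eye': array([0.32880826, 0.01186236, 1.02869257]), 'orientation': array([-171.00969115,    0.58715554,  -90.01014108])}
```

View pics/scene0.png

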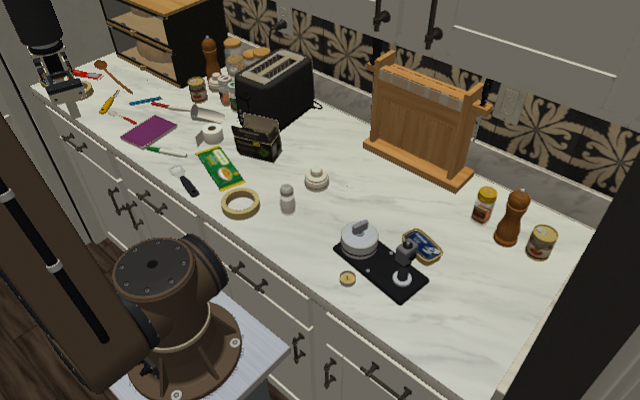

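View pics/top0.png

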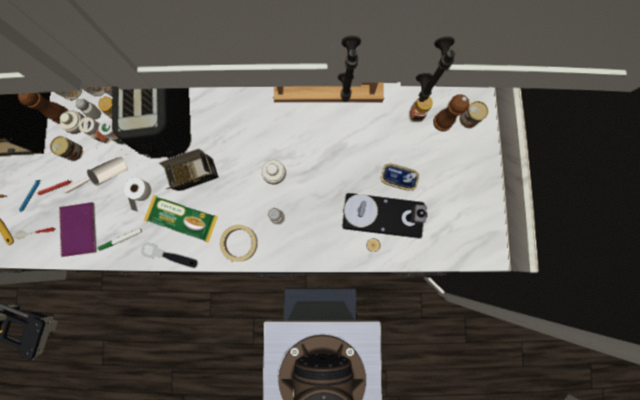

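The scene view shows the drum at (360,238), the head at (405,250) and the tea light at (347,279). In the top view the drum is at (361,211), the head at (420,212), the tin at (400,176) and the tea light at (373,245).

```bash
python3 - <<'E'
from h import *
for n,(a,b,c,e) in (('top',(335,185,435,245)),('scene',(325,210,435,305))):
    P=np.load(n+'0.npy')[b:e,a:c]; im=cv2.imread(f'pics/{n}0.png')[b:e,a:c]
    z=P[...,2]; 
    m=(z>0.011)&(z<0.026)&(im.max(-1)<70)
    q=P[m][:,:2]; print(n,m.sum(),cv2.minAreaRect((q*1000).astype(np.float32)))
    for lo,hi in((.055,.067),(.075,.1),(.115,.15)):
        k=(z>lo)&(z<hi); q=P[k]
        if k.sum()>3: print(lo,k.sum(),q.mean(0).round(4),cv2.minAreaRect((q[:,:2]*1000).astype(np.float32)))
E
```

```text
top 1471 ((464.1480407714844, -177.0506591796875), (220.63441467285156, 144.18768310546875), 83.05257415771484)
0.055 788 [ 0.4503 -0.1053  0.0615] ((456.8683776855469, -146.64199829101562), (88.3719711303711, 173.4034423828125), 7.222801208496094)
0.075 88 [ 0.4485 -0.1167  0.0944] ((441.6484375, -169.81427001953125), (147.1585693359375, 39.58673095703125), 82.22348022460938)
0.115 248 [ 0.4329 -0.2427  0.134 ] ((433.5196838378906, -247.59353637695312), (36.13747024536133, 44.54829788208008), 82.81753540039062)
scene 2138 ((482.7066955566406, -179.79783630371094), (224.0329132080078, 193.7131805419922), 82.87674713134766)
0.055 705 [ 0.4402 -0.1173  0.0606] ((428.63232421875, -152.32525634765625), (191.42323303222656, 88.43860626220703), 68.00511169433594)
0.075 193 [ 0.4383 -0.1471  0.0888] ((438.4143371582031, -176.25527954101562), (164.70230102539062, 40.44267272949219), 82.8844223022461)
0.115 338 [ 0.4258 -0.247   0.1311] ((430.15875244140625, -246.49371337890625), (35.81026840209961, 44.900604248046875), 84.18832397460938)
```

step_arm --moves '[[[4, -2.5, 1.4, 0, 8.7], [4, -2.5, 1.4, 0, 8.7], [4, -2.5, 1.4, 0, 8.7], [4, -2.5, 1.4, 0, 8.7], [4, -2.5, 1.4, 0, 8.7], [0.45, -4.5, 0, 0, 8.7], [0.45, -4.5, 0, 0, 8.7], [0.45, -4.5, 0, 0, 8.7], [0.45, -4.5, 0, 0, 8.7], [0.45, -4.5, 0, 0, 8.7]]]'

```text
clock: 1.1
tool_pos: [0.408, 0.2969, 0.2962]
orientation: [180.0, 0.0, -16.0]
force: [0.9, -0.4, 0.4]
opening: 0.087
gripper_force: 0.0
```

step_arm --moves '[[[0.45, -4.5, 0, 0, 8.7], [0.45, -4.5, 0, 0, 8.7], [0.45, -4.5, 0, 0, 8.7], [0.45, -4.5, 0, 0, 8.7], [0.45, -4.5, 0, 0, 8.7], [0.45, -4.5, 0, 0, 8.7], [0.45, -4.5, 0, 0, 8.7], [0.45, -4.5, 0, 0, 8.7], [0.45, -4.5, 0, 0, 8.7], [0, 0, 0, 0, 8.7]]]'

```text
clock: 2.1
tool_pos: [0.4482, -0.1104, 0.2961]
orientation: [179.9, 0.1, -16.3]
force: [0.1, 0.8, -0.6]
opening: 0.0872
gripper_force: 0.0
```

```bash
python3 - <<'E'
from h import *
o=ctrl.get_obs(); print(o['tool_pos'],o['orientation'],o['joint_pos'],o['force'])
print(viewer.camera_info('wrist'))
im,d,P=snap('wrist'); cv2.imwrite('pics/w1.png',im); np.save('w1.npy',P)
z=P[...,2]; D=np.hypot(P[...,0]-.45,P[...,1]+.106)
for lo,hi,m in((.055,.067,D<.06),(.088,.105,D<.04),(.115,.139,D>.1)):
    k=(z>lo)&(z<hi)&m&(d>.1); q=P[k]
    if k.sum()>3: print(lo,k.sum(),q.mean(0).round(4),cv2.minAreaRect((q[:,:2]*1000).astype(np.float32)))
E
```

```text
[ 0.44817372 -0.11038128  0.29605473] [ 1.79934751e+02  6.51091226e-02 -1.62955194e+01] [ 1.07430177e+01 -2.46735486e+00 -1.82176962e+01  2.96195277e-02
 -7.43373150e+01  6.29534817e+01] [ 0.09897872  0.83905639 -0.61244356]
{'camera_matrix': array([[292.29862765,   0.        , 317.79706979],
       [  0.        , 292.29862765, 199.024684  ],
       [  0.        ,   0.        ,   1.        ]]), 'k1': -0.03822761315203301, 'eye': array([ 0.52044319, -0.13112703,  0.45453074]), 'orientation': array([ 163.89642966,   -0.17307762, -106.31061554])}
0.055 2945 [ 0.4524 -0.1052  0.062 ] ((450.1134948730469, -104.91130828857422), (88.20222473144531, 87.85674285888672), 72.68334197998047)
0.088 303 [ 0.4506 -0.1046  0.0964] ((449.8743591308594, -104.67650604248047), (11.41956615447998, 41.94031524658203), 73.44353485107422)
0.115 1102 [ 0.4357 -0.2403  0.1335] ((432.1707763671875, -246.20538330078125), (36.057891845703125, 44.97649383544922), 82.61085510253906)
```

View pics/w1.png

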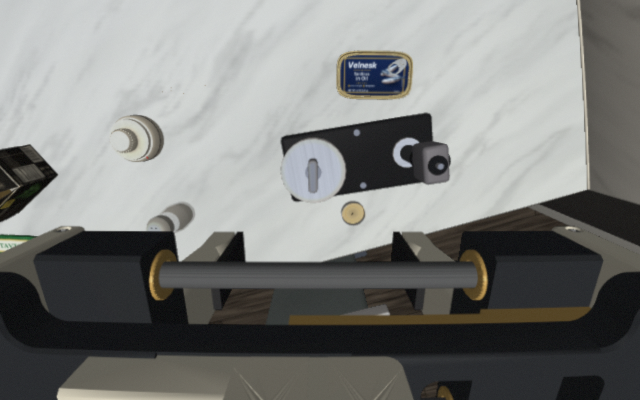

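The key plate lies at about -16.6° at (0.450, -0.105), with θ ≈ 0.16. The head centre is about (0.4325, -0.2435) and the stand yaw is -7.3°. In the wrist view the key is at (313,175) and the head at (432,162).

step_arm --moves '[[[0.18, 0.55, -4, 0, 8.7], [0, 0, -4, 0, 8.7], [0, 0, -4, 0, 8.7], [0, 0, -4, 0, 8.7], [0, 0, -3, 0, 8.7], [0, 0, 0, 0, 8.7], [0, 0, 0, 0, 8.7]]]'

```text
clock: 2.85
tool_pos: [0.4508, -0.1, 0.1071]
orientation: [180.0, 0.0, -15.9]
force: [-0.0, -0.4, 0.5]
opening: 0.087
gripper_force: 0.0
```

step_arm --moves '[[[-0.07, -0.5, -1.8, -0.01, 8.7], [0, 0, -1.8, 0, 8.7], [0, 0, 0, 0, 8.7], [0, 0, 0, 0, 4], [0, 0, 0, 0, 0.5], [0, 0, 0, 0, 0.5], [0, 0, 0, 0, 0.5], [0, 0, 0, 0, 0.5], [0, 0, 0, 0, 0.5], [0, 0, 0, 0, 0.5]]]'

```text
clock: 3.85
tool_pos: [0.4499, -0.1056, 0.0706]
orientation: [180.0, -0.0, -16.5]
force: [-0.2, -1.0, 0.3]
opening: 0.0368
gripper_force: 0.0
```

step_arm --moves '[[[0, 0, 0, 0, 0.5], [0, 0, 0, 0, 0.5], [0, 0, 0, 0, 0.5], [0, 0, 0, 0, 0.5], [0, 0, 0, 0, 0.5], [0, 0, 0, 0, 0.5]]]'

```text
clock: 4.45
tool_pos: [0.4503, -0.1046, 0.0705]
orientation: [-179.9, -0.0, -16.6]
force: [-0.1, 7.8, -0.1]
opening: 0.0116
gripper_force: 30.0
```

step_arm --moves '[[[0, 0.05, 0, -0.08, 0.5], [0, 0, 0, -0.12, 0.5], [0, 0, 0, -0.12, 0.5], [0, 0, 0, -0.12, 0.5], [0, 0, 0, -0.12, 0.5], [0, 0, 0, -0.12, 0.5], [0, 0, 0, -0.12, 0.5], [0, 0, 0, -0.12, 0.5], [0, 0, 0, -0.12, 0.5], [0, 0, 0, 0, 0.5]]]'

```text
clock: 5.45
tool_pos: [0.4501, -0.1047, 0.0705]
orientation: [-180.0, 0.0, -76.2]
force: [-0.1, 3.7, 0.8]
opening: 0.0118
gripper_force: 30.0
```

```bash
python3 -c "
from h import *
o=ctrl.get_obs(); print(o['moment'],o['force'],o['orientation'],o['joint_pos'],o['opening'])"
```

```text
[ 1.57644299  0.06583199 -0.02851448] [-0.12225387  3.68585859  0.80332663] [-1.79972685e+02  2.40577414e-02 -7.62401389e+01] [ 1.14079772e+01  1.02893039e+01 -3.72572349e+01 -3.72908867e-02
 -4.24271626e+01  2.37939811e+00] 0.011843490649121189
```

step_arm --moves '[[[0, 0, 0, -0.12, 0.5], [0, 0, 0, -0.12, 0.5], [0, 0, 0, -0.12, 0.5], [0, 0, 0, -0.12, 0.5], [0, 0, 0, -0.12, 0.5], [0, 0, 0, -0.12, 0.5], [0, 0, 0, -0.12, 0.5], [0, 0, 0, -0.12, 0.5], [0, 0, 0, -0.12, 0.5], [0, 0, 0, -0.12, 0.5]]]'

```text
clock: 6.45
tool_pos: [0.4498, -0.1045, 0.0706]
orientation: [180.0, 0.0, -144.9]
force: [-2.3, 5.9, 3.0]
opening: 0.0118
gripper_force: 30.0
```

step_arm --moves '[[[0, 0, 0, -0.08, 0.5], [0, 0, 0, -0.06, 0.5], [0, 0, 0, 0, 0.5], [0, 0, 0, 0, 0.5]]]'

```text
clock: 6.85
tool_pos: [0.4498, -0.1045, 0.0705]
orientation: [180.0, 0.0, -152.7]
force: [-1.4, 5.5, 1.6]
opening: 0.0119
gripper_force: 30.0
```

```bash
python3 -c "
from h import *
o=ctrl.get_obs(); print(o['moment'],o['force'],o['orientation'],o['joint_pos'],o['opening'])"
```

```text
[ 2.41732369  0.47774569 -0.01814547] [-1.35831524  5.51884129  1.62779773] [ 1.79956044e+02  2.03710941e-02 -1.52702756e+02] [ 1.14220203e+01  1.02762603e+01 -3.72620560e+01 -7.08917101e-02
 -4.24541353e+01 -7.40724667e+01] 0.011884719978719501
```

step_arm --moves '[[[0, 0, 0, -0.04, 0.5], [0, 0, 0, -0.03, 0.5], [0, 0, 0, -0.03, 0.5], [0, 0, 0, 0, 0.5], [0, 0, 0, 0, 0.5]]]'

```text
clock: 7.35
tool_pos: [0.4498, -0.1045, 0.0706]
orientation: [180.0, 0.0, -158.4]
force: [-2.0, 6.0, 2.3]
opening: 0.0118
gripper_force: 30.5
```

```bash
python3 -c "
from h import *
o=ctrl.get_obs(); print(o['moment'],o['force'],o['orientation'],o['joint_pos'],o['opening'])"
```

```text
[2.53445793 0.49265928 0.65710414] [-1.96035213  5.99518788  2.25246316] [ 1.79967215e+02  4.21822210e-03 -1.58351026e+02] [ 1.14319536e+01  1.02775261e+01 -3.72670325e+01 -4.89052159e-02
 -4.24571157e+01 -7.97468966e+01] 0.011840853705358308
```

The moment of 0.66 N m at yaw -158° shows the key is at its end stop. I'll release it and go to the head.

step_arm --moves '[[[0, 0, 0, 0, 8.7], [0, 0, 0, 0, 8.7], [0, 0, 0, 0, 8.7], [0, 0, 0, 0, 8.7], [0, 0, 0, 0, 8.7], [0, 0, 0, 0, 8.7], [0, 0, 3, 0, 8.7], [0, 0, 4, 0, 8.7], [0, 0, 4, 0, 8.7], [0, 0, 1, 0, 8.7]]]'

```text
clock: 8.35
tool_pos: [0.4521, -0.1051, 0.195]
orientation: [-179.9, 0.4, -158.6]
force: [-0.1, 0.2, -0.4]
opening: 0.0842
gripper_force: 0.0
```

step_arm --moves '[[[-0.4, -2.5, 0, -0.1, 8.7], [-0.4, -3, 0, -0.1, 8.7], [-0.4, -3, 0, -0.1, 8.7], [-0.4, -3, 0, -0.1, 8.7], [-0.1, -2.4, 0, -0.1, 8.7], [0, 0, 0, 0, 8.7], [0, 0, 0, 0, 8.7], [0, 0, 0, 0, 8.7]]]'

```text
clock: 9.15
tool_pos: [0.4327, -0.2437, 0.1903]
orientation: [180.0, -0.0, 172.8]
force: [-0.1, 1.3, -0.0]
opening: 0.0869
gripper_force: 0.0
```

```bash
python3 - <<'E'
from h import *
o=ctrl.get_obs(); print(o['tool_pos'],o['orientation'],o['joint_pos'],o['force'])
for n in ('wrist','top'):
  im,d,P=snap(n); cv2.imwrite(f'pics/{n}2.png',im)
  z=P[...,2]
  Dk=np.hypot(P[...,0]-.45,P[...,1]+.105); Dh=np.hypot(P[...,0]-.4325,P[...,1]+.2435)
  for m in ((z>.088)&(z<.103)&(Dk<.035),(z>.12)&(z<.139)&(Dh<.035)):
    q=P[m&(d>.1)]
    if len(q)>3: print(n,len(q),cv2.minAreaRect((q[:,:2]*1000).astype(np.float32)))
E
```

```text
[ 0.43273497 -0.24365621  0.19031271] [ 1.79990158e+02 -2.11155767e-02  1.72782939e+02] [-6.67135724e+00  5.28699030e+00 -2.43786759e+01 -1.15555383e-02
 -6.03553552e+01 -9.05399879e+01] [-0.08917964  1.34252145 -0.04062407]
wrist 605 ((449.5973815917969, -105.2762451171875), (40.516239166259766, 12.219685554504395), 25.531938552856445)
wrist 1989 ((431.5906677246094, -246.45193481445312), (35.729984283447266, 41.96302032470703), 83.08548736572266)
top 90 ((432.37213134765625, -249.63441467285156), (31.023029327392578, 45.23143005371094), 74.39739990234375)
```

View pics/wrist2.png

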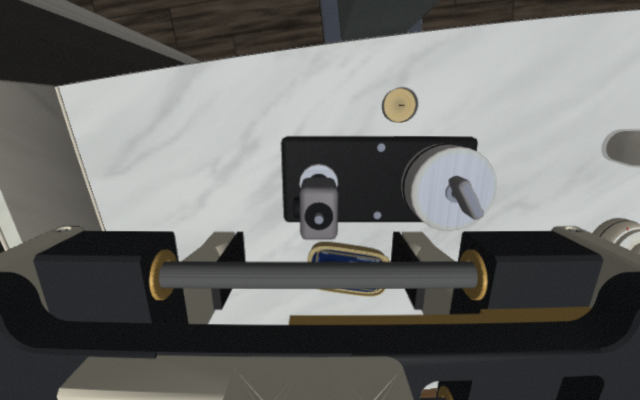

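The wrist view shows the key (465,197) wound and the head (318,207) undisturbed. I'll check the key angle more precisely.

```bash
python3 - <<'E'
from h import *
def ang(q):
    q=q[:,:2]; c=q-np.median(q,0); w,v=np.linalg.eigh(np.cov(c.T)); return np.degrees(np.arctan2(v[1,1],v[0,1])),len(q)
P0=np.load('w1.npy'); im,d,P1=snap('wrist')
for P in(P0,P1):
    z=P[...,2]; Dk=np.hypot(P[...,0]-.45,P[...,1]+.105)
    for lo in(.09,.094): print('key',ang(P[(z>lo)&(z<.1)&(Dk<.03)]))
    col=(z>.014)&(z<.022)&(np.hypot(P[...,0]-.441,P[...,1]+.175)<.14)
    q=P[col]; print('base',len(q),cv2.minAreaRect((q[:,:2]*1000).astype(np.float32)))
E
```

```text
key (np.float64(164.7038376590988), 298)
key (np.float64(164.13277806913936), 280)
base 6266 ((452.8575744628906, -178.68235778808594), (207.11434936523438, 250.22279357910156), 35.06270217895508)
key (np.float64(-156.0670134071522), 560)
key (np.float64(-155.66045670976908), 456)
base 9649 ((437.8511047363281, -199.13009643554688), (194.9710235595703, 228.7646942138672), 49.672210693359375)
```

step_arm --moves '[[[0, 0, -3, 0, 8.7], [0, 0, -3, 0, 8.7], [0, 0, -2, 0, 8.7], [0, 0, -1.5, 0, 8.7], [0, 0, 0, 0, 8.7], [0, 0, 0, 0, 6], [0, 0, 0, 0, 1], [0, 0, 0, 0, 1], [0, 0, 0, 0, 1], [0, 0, 0, 0, 1]]]'

```text
clock: 10.3
tool_pos: [0.4331, -0.2441, 0.096]
orientation: [180.0, 0.1, 172.7]
force: [0.0, 0.1, 0.4]
opening: 0.052
gripper_force: 0.0
```

step_arm --moves '[[[0, 0, 0, 0, 1], [0, 0, 0, 0, 1], [0, 0, 0, 0, 1], [0, 0, 0, 0, 1], [0, 0, 0, 0, 1], [0, 0, 0, 0, 1]]]'

```text
clock: 10.9
tool_pos: [0.433, -0.2436, 0.0956]
orientation: [180.0, 0.0, 172.7]
force: [-0.6, 5.0, 3.9]
opening: 0.0304
gripper_force: 30.0
```

Opening 30.4 mm means the button is fully in. Now I'll pull up.

step_arm --moves '[[[0, 0, 0.5, 0, 1], [0, 0, 1, 0, 1], [0, 0, 1, 0, 1], [0, 0, 1, 0, 1], [0, 0, 1, 0, 1], [0, 0, 1, 0, 1], [0, 0, 1, 0, 1], [0, 0, 0.8, 0, 1], [0, 0, 0, 0, 1], [0, 0, 0, 0, 1]]]'

```text
clock: 11.9
tool_pos: [0.4329, -0.2436, 0.1687]
orientation: [180.0, 0.0, 172.7]
force: [3.4, 4.9, -6.2]
opening: 0.0303
gripper_force: 30.0
```

step_arm --moves '[[[0, 0, 0.4, 0, 1], [0, 0, 0.2, 0, 1], [0, 0, 0.1, 0, 1], [0, 0, 0.1, 0, 1], [0, 0, 0, 0, 1], [0, 0, 0, 0, 1]]]'

```text
clock: 12.5
tool_pos: [0.4329, -0.2436, 0.1759]
orientation: [179.9, -0.0, 172.7]
force: [5.0, 3.5, -11.2]
opening: 0.0301
gripper_force: 30.0
```

step_arm --moves '[[[0, 0, 0.1, 0, 1], [0, 0, 0, 0, 1], [0, 0, 0, 0, 1], [0, 0, 0, 0, 1]]]'

```text
clock: 12.9
tool_pos: [0.4329, -0.2436, 0.176]
orientation: [179.9, -0.0, 172.7]
force: [8.0, 0.3, -18.3]
opening: 0.0305
gripper_force: 30.0
```

```bash
python3 - <<'E'
from h import *
o=ctrl.get_obs(); print(o['tool_pos'],o['force'],o['opening'],o['gripper_force'])
im,d,P=snap('scene'); cv2.imwrite('pics/s3.png',cv2.resize(im[170:320,270:470],None,fx=4,fy=4)[:600])
E
```

```text
[ 0.43286348 -0.24356602  0.17595722] [  7.96493218   0.32417916 -18.30713715] 0.030463922699382338 29.991078972816467
```

View pics/s3.png

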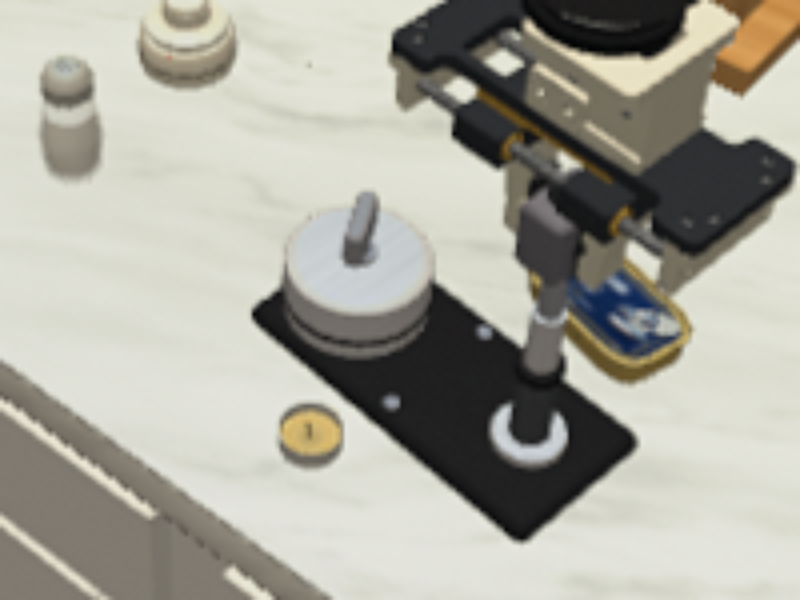

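The post is fully out, with the head at (548,230) held in the fingers. The force rises without any motion, so this is the second stop, and the other things are undisturbed.

```bash
python3 -c "
from plant import close_job
print(close_job())"
```

```text
the job is handed in; nothing more can be done
None
```

The key is wound to its end stop and the post is fully out at the second stop; I handed in with the head still held there and the button squeezed in, nothing else moved, about 13 s on the clock.

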